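Lock back the sieve shaker's belt tensioner

TASK

The sieve shaker's belt drive needs a new belt, so lock its sprung tension wheel back: take the square-headed pin out of the wooden rack, put its shank into the hole in the wheel's lug, and with it swing the wheel gently counter-clockwise (seen from above) against the spring, feeling along the plate below until the pin finds the hole there. Push the pin down until its head sits on the lug, then let go, so that the pin alone holds the wheel. Don't force anything, don't let the wheel snap back, and leave the other pins, the jar, the tin and the brush where they are.

Things in the scene. Friction and masses are not known exactly. Their poses are not given: they have to be found in the camera images.
- drive: the belt drive, bolted down: a blue base plate 300 x 240 mm, 16 mm thick, carrying a tension wheel and two grooved belt pulleys (tops 80 mm high, at +130 mm along its x, 70 mm either side). Origin on the table under the tension wheel's axis, z up; the base plate reaches from -110 to +190 mm along x and 120 mm either side in y.
- detent_mid (a point): a point on the drive, on top of the flat steel detent plate that lies under the lug, 44 mm above the table and 75 mm from the wheel's axis. The plate covers the lug hole's whole path and has one hole (11.6 mm wide, 24 mm deep, rim chamfered 2 mm) 75 mm from the axis, up to 0.2 rad either side of this point, differing from machine to machine
- wheel_axis (a point): the tension wheel's axis of rotation (vertical), at the height of the lug's top, 59 mm above the table
- lug_hole (a point): centre of the mouth of the through hole in the wheel's lug: a square steel lug 36 x 36 mm, 14 mm thick (top 59 mm, underside 45 mm above the table), on the robot's side of the wheel, the hole 12 mm wide with a 3 mm chamfer, 75 mm from the axis; turns with the wheel. Under the spring load a pin rubs in it: some 3 N of a push down is lost
- tension (a joint): angle of the tension wheel (dark steel disc, 100 mm across, with a black idler roller up to 92 mm high): 0 at rest on its stop, growing counter-clockwise seen from above, to a hard stop at 0.95 rad. Its spring turns it back with 0.21 N m at 0 and 0.35 N m more per rad (3 N at the lug hole at rest, 5 N when locked). The lug is over the detent hole somewhere from 0.35 to 0.75 rad
- pin: the locking pin, steel, about 90 g, standing in the rack: square head 20 x 20 mm, 40 mm tall (faces along its x and y), on a round shank 10 mm thick, 35 mm long, with a tapered foot. Origin at the foot, z up: the head reaches from 35 to 75 mm. In the rack the head rests on the rack's top. With the head on the lug the foot is 20 mm down in the detent hole
- pin_shoulder (a point): centre of the underside of the locking pin's head, 35 mm above its foot
- rack: wooden block 46 x 170 mm, 40 mm high, with three holes in a row along its y, 55 mm apart, each holding one pin upright; origin under its centre
- round_pin: another pin, with a round head 20 mm across and 26 mm tall, not to be used; origin at the foot of its 22 mm shank
- cross_pin: another pin, with a slim head and a cross bar 32 mm long, not to be used; origin at the foot of its 22 mm shank
- jar: glass sample jar, 54 mm across, 65 mm high, to be left alone; origin under its centre
- tin: squat grease tin, 72 mm across, 50 mm high, to be left alone; origin under its centre
- wire_brush: brush lying on the table, to be left alone; origin under it
There are look-alikes about, which are no part of the job. What is shaped like the pin but green is not meant.

How it is judged (in metres and radians):
On the way, in this order (a step that is already met when the one before it is completed fails the run):
1. the locking pin's shank is in the lug's hole, the wheel not yet swung (z of pin in the frame of lug_hole below -0.006 m and horizontal distance between pin and lug_hole below 0.005 m and value of joint tension below 0.25 rad), for 0.1 s.
2. the wheel is swung back against its spring with the pin in the lug (value of joint tension above 0.28 rad and z of pin in the frame of lug_hole below -0.006 m and horizontal distance between pin and lug_hole below 0.006 m), for 0.1 s.
At the end, for the whole second after the job is handed in: The wheel stands swung back by more than 0.25 rad, held still by the locking pin: the pin is in the lug's hole (within 5 mm) and on down into the detent hole, foot less than 29 mm above the table, its head within 3.5 mm of the lug's top, leaning less than 0.2 rad, and let go (value of joint tension above 0.25 rad and z of pin_shoulder in the frame of lug_hole below 0.0035 m and z of pin in the frame of drive below 0.029 m and horizontal distance between pin_shoulder and lug_hole below 0.005 m and angle between pin's own z axis and vertical below 0.2 rad and linear speed of pin below 0.02 m/s and not (velocity of joint tension above 0.1 rad/s) and not (velocity of joint tension below -0.1 rad/s)); the robot touches nothing.
It fails at once if the drive (wheel, lug or plate) is pushed with more than 40 N in all its contacts together (contact force between drive and anything else above 40 N).
It fails at once if the wheel snaps back (faster than 3 rad/s) (velocity of joint tension below -3 rad/s).
It fails at once if another pin is moved more than 15 mm (distance of any of round_pin, cross_pin from where it was at the start of the episode above 0.015 m).
It fails at once if the jar, the tin or the brush is moved more than 20 mm (distance of any of jar, tin, wire_brush from where it was at the start of the episode above 0.02 m).
It also fails if it takes over 72 s, if anything falls off the work surface, if the arm or the gripper's body presses on something with over 40 N, if the wrist force passes 120 N, or if a joint passes its speed limit or range.

ROBOT

A 7-joint arm with a two-finger parallel gripper is mounted at the origin on the work surface. World frame = base frame: x ahead of the robot, y to its left, z up, the work surface at z = 0. Lengths are in mm, angles in rad, forces in N, time in s.
With the tool pointing down it reaches from about 425 to 1025 mm from the base axis. Payload 3.6 kg.
Tool frame: the origin (TCP) lies at the centre of the arm's flange, where the gripper is bolted on; the fingertips stand ctrl.finger_overhang ahead of it and the grasp point (between the pads) lies 155 mm ahead of it (ctrl.finger_overhang is the distance from the TCP to the fingertips, in mm); z points along the fingers, y is the line along which they close (so a half turn about z gives the same grasp; the last joint's range is limited). The gripper opens to 85 mm and grips with 20 to 120 N. Pads are 22 mm wide; open, the fingers measure 114 mm over their backs; the gripper's body (76 mm by 85 mm) begins 54 mm behind the grasp point. The pads swing forward as they close: fully open they stand 13 mm farther back than shut.
Start: joints at [-1.349, 0.591, 0.048, 1.609, -0.033, 0.943, -0.034], TCP at [224.47, 689.379, 404.702] pointing down, gripper open.
Joint ranges: [-2.69, 2.69], [-0.47, 2.24], [-1.27, 1.36], [0.19, 2.51], [-1.53, 4.68], [0.08, 2.07], [-3.09, 3.09]. Speed limits (rad/s): [2.57, 2.57, 3.14, 3.14, 3.14, 3.14, 3.14].

INTERFACE

Orientations are given as a unit quaternion [x, y, z, w].
In Python, from rig import ctrl, optics gives the robot as it stands.
- The arm moves only by the shell command python3 -m inch 'ROWS' [FORCE]. ROWS is JSON, a list of rows, each a list of 7 numbers: the shift along the tool's x, y, z in mm, then the turn, a rotation vector about the tool's x, y, z in degrees, then the finger opening in mm, from 0 to 85.4. In form: [[x, y, z, ax, ay, az, claw], ...]. A call has 1 to 8 rows; each row is the pose to reach, as a shift and turn from the pose commanded when the call began, along the tool's axes at that moment; what a row does not reach only later rows make up. A row lasts 1/10 s, in which the tool goes at most 50 mm and 8.59 degrees, less where a joint would pass 70% of its speed; a pose out of reach is approached as far as the arm can. A call with a gripper value outside its range is refused whole. The fingers move at their own pace and stop on an object; FORCE is the grip in N (left out, the last holds). Time passes only in rows, so rows that repeat a pose let the fingers close. It gives the time, the measured TCP pose, the force, the opening and the grip force at its end, in the units of the state.
- ctrl.observe(): the state, without advancing time (a new reading comes with each control period).
- optics.read_camera(name): name is "side" or "top"; returns the picture (480x640x3 uint8, red, green, blue); there is no depth.
- optics.camera_params(name): a dict with "K" (3x3 intrinsics, pixels), "position" and "rotation" of the camera in the world. Camera axes: x right, y up, looking along -z (the intrinsics and any distortion apply to the point x, -y, -z); pixel columns grow to the right and rows downward; lengths in mm; the calibration is good to about 2 mm. A picture is of the moment at which its call begins. camera_params takes no time and is no camera call.
- ctrl.hand_in(): hands the job in; it is judged then, once.
The state is a dict: "time_s": time; "joints": joint angles; "dq": joint speeds; "tau": joint torques, N m; "position": TCP position; "orientation": TCP orientation; "ft_force": force on the tool from outside, world axes, zero at the start; "moment": the same for the moment, N m; "opening": opening from 0.0 (shut) to 1.0 (fully open); "gripper_force": force on a finger pad.
Only numpy, scipy, OpenCV 4.12 (cv2) and the standard library are available. Lean on these libraries where they do the work, as an engineer would, in place of code of your own. Each camera call takes 0.05 s, during which the arm holds its last target. There are 200 camera calls.

## Working session

There is one attempt and no reset: what is moved stays moved. The work goes in short steps, Python scripts to look and compute and a shell command to move; the robot and the scene stay as the last step left them, time stands still between calls to the robot, and variables do not carry over. Pictures are saved under pics/ and viewed, at most 10 in all, crops included, and the job is handed in when it is done.

```bash
ls; mkdir -p pics; python3 - <<'E'
from rig import ctrl, optics
import cv2,numpy as np
for n in("side","top"):
    im=optics.read_camera(n); cv2.imwrite(f"pics/{n}0.png",im[:,:,::-1])
    p=optics.camera_params(n); print(n,p)
print(ctrl.observe(),ctrl.finger_overhang)
E
```

```text
pics
side {'K': array([[433.58274681,   0.        , 317.58536966],
       [  0.        , 433.58274681, 235.57296345],
       [  0.        ,   0.        ,   1.        ]]), 'position': array([473.85777551, 570.52781178, 789.48189971]), 'rotation': array([-0.01326967,  0.31976322,  0.94538623, -0.06180833])}
top {'K': array([[622.73895613,   0.        , 319.27537935],
       [  0.        , 622.73895613, 245.12127885],
       [  0.        ,   0.        ,   1.        ]]), 'position': array([ 184.38012839,  -13.18640958, 1704.25685383]), 'rotation': array([ 0.07159448, -0.07089035, -0.68189406,  0.72447863])}
{'time_s': 0.1, 'joints': array([-1.34952343,  0.59204753,  0.04835364,  1.60969784, -0.03329012,
        0.94267804, -0.0336911 ]), 'dq': array([ 0.00103916, -0.00139108,  0.00160835, -0.00254781, -0.00116656,
        0.00217019, -0.00163277]), 'tau': array([ 4.80888775e-03, -5.49992537e+01,  1.55307792e+00, -1.98824519e+01,
        9.68917622e-03,  3.82083250e-03, -8.03191114e-06]), 'position': array([224.33746589, 689.00796479, 403.6402009 ]), 'orientation': array([ 1.56710779e-01,  9.87644018e-01, -1.00925293e-03, -8.40155278e-05]), 'ft_force': array([0.12234939, 0.45517412, 0.00662841]), 'moment': array([-0.04541948, -0.0243321 , -0.05323703]), 'gripper_force': 0.0, 'opening': 0.9975693157969824} 173.4
```

View images.

View pics/side0.png

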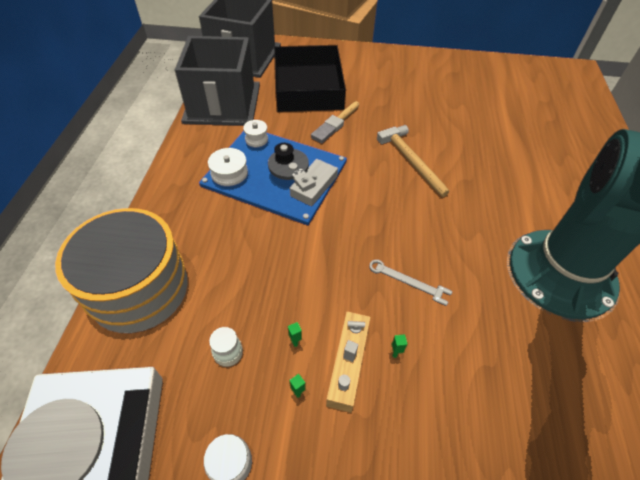

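View pics/top0.png

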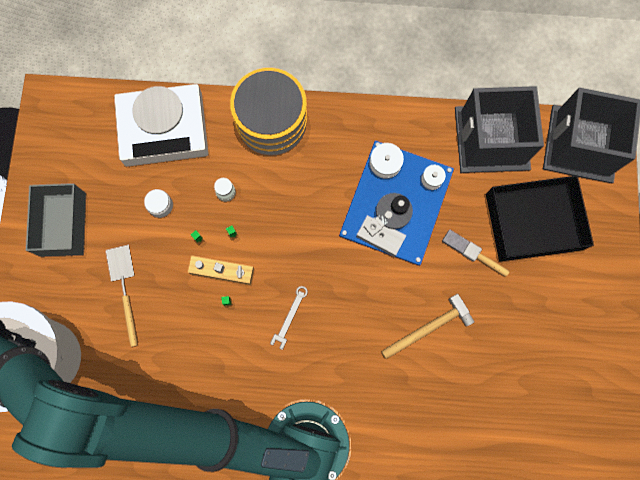

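```bash
cat > h.py <<'E'
import numpy as np,cv2
from scipy.spatial.transform import Rotation as R
from rig import ctrl,optics
P={n:optics.camera_params(n) for n in("side","top")}
def ray(n,u,v):
    p=P[n];K=p["K"];d=np.array([(u-K[0,2])/K[0,0],-(v-K[1,2])/K[1,1],-1.])
    return p["position"],R.from_quat(p["rotation"]).apply(d)
def plane(n,u,v,z):
    o,d=ray(n,u,v);return o+d*(z-o[2])/d[2]
def proj(n,X):
    p=P[n];c=R.from_quat(p["rotation"]).inv().apply(np.asarray(X,float)-p["position"])
    q=p["K"]@np.array([c[0],-c[1],-c[2]]);return q[:2]/q[2]
def tri(a,b):
    (o1,d1),(o2,d2)=ray("side",*a),ray("top",*b)
    s=np.linalg.lstsq(np.c_[d1,-d2],o2-o1,rcond=None)[0]
    x,y=o1+s[0]*d1,o2+s[1]*d2
    return (x+y)/2,np.linalg.norm(x-y)
E
python3 - <<'E'
from h import *
s=cv2.imread("pics/side0.png");t=cv2.imread("pics/top0.png")
a=cv2.resize(s[305:415,320:420],(400,440),interpolation=3)
b=cv2.resize(s[130:220,240:340],(400,360),interpolation=3)
c=cv2.resize(t[180:270,335:435],(400,360),interpolation=3)
d=cv2.resize(t[250:290,180:260],(400,200),interpolation=3)
o=np.zeros((600,800,3),np.uint8);o[:360,:400]=b;o[:360,400:]=c;o[400:,:400]=cv2.resize(d,(400,200));o[360:,400:]=cv2.resize(a,(218,240)).copy() if 0 else 0
o[360:600,400:618]=cv2.resize(a,(218,240));cv2.imwrite("pics/crop1.png",o)
# blue plate, rack quads
for n,im in(("side",s),("top",t)):
    hsv=cv2.cvtColor(im,cv2.COLOR_BGR2HSV)
    m=cv2.inRange(hsv,(105,150,80),(125,255,255))
    if n=="side": m[:100]=0
    cs=max(cv2.findContours(m,0,2)[0],key=cv2.contourArea)
    h=cv2.convexHull(cs); q=cv2.approxPolyDP(h,6,True)[:,0]
    print(n,"blue",cv2.contourArea(h));
    for u,v in q: print(u,v,plane(n,u,v,16)[:2].round(1))
E
```

```text
side blue 4759.0
84 100 [1272.  -415.3]
0 212 [1271.7   16. ]
0 100 [1509.6 -380.4]
top blue 8646.0
452 168 [ 776.  -364.2]
419 264 [ 493.5 -278.2]
339 235 [561.6 -54. ]
375 141 [ 843.5 -142.2]
```

View pics/crop1.png

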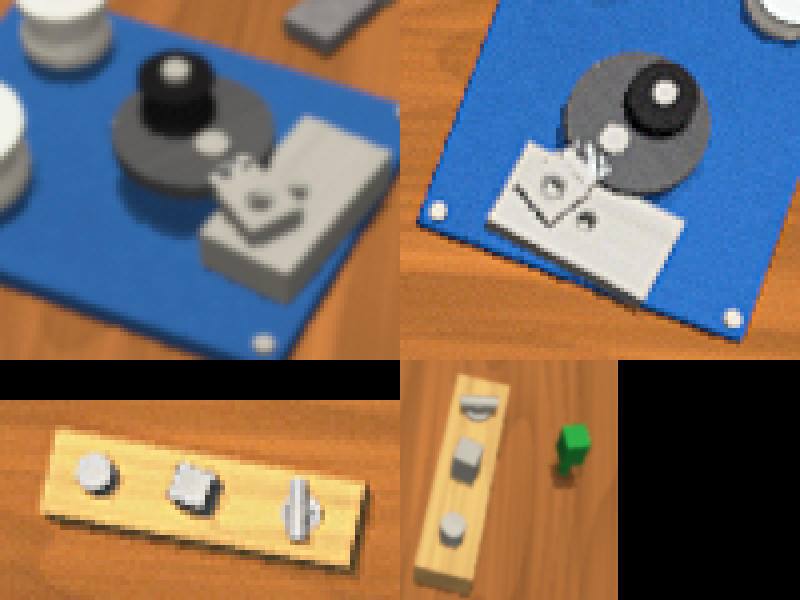

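The middle pin in the rack is the square steel one, at top (218.6, 267.7) and side (351, 349). The things that could be mistaken for it are the round pin at top (199, 265), the cross pin at (240, 272), and green look-alikes at (196, 236), (231, 231) and (226, 300). The lug hole is at top (372.8, 226.8) / side (305, 180). The detent hole can also be seen, at top (381.8, 234.8) / side (314.8, 177.5).

```bash
python3 - <<'E'
from h import *
s=cv2.imread("pics/side0.png");t=cv2.imread("pics/top0.png")
def grey(im,box,lo,hi,smax=40):
    x0,y0,x1,y1=box;c=im[y0:y1,x0:x1];hsv=cv2.cvtColor(c,cv2.COLOR_BGR2HSV)
    m=cv2.inRange(hsv,(0,0,lo),(180,smax,hi));k=max(cv2.findContours(m,0,1)[0],key=cv2.contourArea)
    r=cv2.minAreaRect(k);return (r[0][0]+x0,r[0][1]+y0),r[1:],cv2.contourArea(k),cv2.boxPoints(r)+[x0,y0]
def dark(im,c,r=4):
    x,y=map(int,c);w=255.-im[y-r:y+r+1,x-r:x+r+1].mean(2);w=np.clip(w-np.percentile(w,70),0,None)
    yy,xx=np.mgrid[-r:r+1,-r:r+1];return (x+(w*xx).sum()/w.sum(),y+(w*yy).sum()/w.sum())
for nm,a,b,z in(("lug",(305,180),(373,227),59),("det",(315,178),(382,235),44)):
    A,B=dark(s,a,3),dark(t,b,3);print(nm,A,B,tri(A,B),plane("side",*A,z-3).round(1),plane("top",*B,z-3).round(1))
# pulley tops white / roller white cap
for nm,bs,bt,z in(("p1",(205,145,250,180),(365,140,408,185),80),("p2",(240,118,272,142),(418,162,448,192),80)):
    A=grey(s,bs,215,255)[0];B=grey(t,bt,215,255)[0];print(nm,A,B,tri(A,B),plane("side",*A,z),plane("top",*B,z))
# pin heads
B=grey(t,(211,260,226,276),130,255,50);print("pin top",B[:3]);
c=plane("top",*B[0],80);print("pin@80",c.round(1),"proj side",proj("side",c).round(1))
e=[plane("top",*q,80)[:2] for q in B[3]];print(np.round(e,1),[np.degrees(np.arctan2(*(e[i+1]-e[i])[::-1])).round(1) for i in range(3)])
# rack
for n,im,z in(("top",t,40),("side",s,40)):
    hsv=cv2.cvtColor(im,cv2.COLOR_BGR2HSV);m=cv2.inRange(hsv,(14,60,170),(28,200,255))
    k=max([c for c in cv2.findContours(m,0,2)[0]],key=lambda c:cv2.contourArea(c) if (cv2.pointPolygonTest(cv2.convexHull(c),(218,268) if n=="top" else (350,350),False)>0) else -1)
    r=cv2.minAreaRect(k);q=np.array([plane(n,*p,z)[:2] for p in cv2.boxPoints(r)]);print(n,"rack",q.round(1).tolist(),q.mean(0).round(1))
E
```

```text
lug (np.float64(304.46620847651775), np.float64(180.35830469644904)) (np.float64(373.5248952221291), np.float64(225.34618608549874)) (array([ 585.24754542, -145.41355884,   54.3545311 ]), np.float64(0.8536218630403734)) [ 584.6 -143.7   56. ] [ 585.3 -145.3   56. ]
det (np.float64(314.32410166520594), np.float64(177.8150744960561)) (np.float64(381.43637176050044), np.float64(234.20518319928507)) (array([ 564.72137806, -169.06386424,   42.13918026]), np.float64(0.7449694239113506)) [ 564.5 -170.1   41. ] [ 565.4 -169.2   41. ]
p1 (226.50000381469727, 160.49999904632568) (386.5, 158.0) (array([ 776.82744472, -172.07550889,   67.26594111]), np.float64(1.8811435756917836)) [ 772.48455229 -159.24381823   80.        ] [ 771.2283443  -170.86543069   80.        ]
p2 (255.0, 127.0) (434.0, 175.0) (array([ 735.80761959, -304.43745251,   67.19753555]), np.float64(1.8352633081448877)) [ 732.1230818  -289.24932093   80.        ] [ 730.53500795 -302.13201268   80.        ]
pin top ((217.75, 266.75), ((6.957010269165039, 7.273237705230713), 18.43494987487793), 41.5)
pin@80 [442.  262.7  80. ] proj side [352.4 346.3]
[[435.  273.8]
 [453.8 269.5]
 [449.  251.5]
 [430.2 255.9]] [np.float64(-13.0), np.float64(-105.0), np.float64(166.9)]
top rack [[992.8, 951.1], [1108.7, -896.8], [-30.9, -848.0], [-126.7, 767.9]] [486.   -6.4]
side rack [[478.7, 349.8], [477.6, 167.5], [391.9, 167.5], [404.1, 348.7]] [438.1 258.4]
```

```bash
python3 - <<'E'
from h import *
s=cv2.imread("pics/side0.png");t=cv2.imread("pics/top0.png")
def roi(im,b,lo,hi):
    x0,y0,x1,y1=b;m=np.zeros(im.shape[:2],np.uint8);m[y0:y1,x0:x1]=cv2.inRange(cv2.cvtColor(im,cv2.COLOR_BGR2HSV)[y0:y1,x0:x1],lo,hi);return m
# rack: wood brighter
for n,im,b in(("top",t,(180,245,262,295)),("side",s,(320,305,380,420))):
    m=roi(im,b,(15,40,165),(30,170,255));k=max(cv2.findContours(m,0,2)[0],key=cv2.contourArea);h=cv2.convexHull(k)
    print(n,[(q.tolist(),plane(n,*map(float,q),40)[:2].round(1).tolist()) for q in cv2.approxPolyDP(h,3,True)[:,0]])
# grey blobs in rack
for n,im,b,z in(("top",t,(190,255,255,285),80),("side",s,(335,315,372,395),80)):
    m=roi(im,b,(0,0,100),(180,55,255))
    for k in cv2.findContours(m,0,2)[0]:
        if cv2.contourArea(k)>12: x=cv2.minAreaRect(k);print(n,"blob",cv2.contourArea(k),np.round(x[0],1),np.round(x[1],1),plane(n,*x[0],z)[:2].round(1))
# disc
for n,im,b in(("top",t,(370,185,420,235)),("side",s,(262,135,312,185))):
    m=roi(im,b,(0,0,55),(180,70,125));
    k=max(cv2.findContours(m,0,2)[0],key=cv2.contourArea);e=cv2.fitEllipse(cv2.convexHull(k));print(n,"disc",e)
    print([plane(n,*e[0],z)[:2].round(1) for z in (45,59)])
c=s[318:376,335:372];cv2.imwrite("pics/c2.png",np.hstack([cv2.resize(c,(370,580),interpolation=0),cv2.resize(t[258:278,206:230],(420,350),interpolation=0).repeat(1,0) if 0 else cv2.copyMakeBorder(cv2.resize(t[258:278,206:230],(420,350),interpolation=0),0,230,0,0,0)]))
E
```

```text
top [([191, 255], [476.1, 344.9]), ([252, 266], [456.0, 177.2]), ([249, 282], [412.0, 181.7]), ([188, 272], [429.1, 348.3])]
side [([347, 311], [455.9, 175.3]), ([370, 317], [411.4, 182.1]), ([353, 405], [431.1, 348.5]), ([326, 399], [477.2, 344.6])]
top blob 48.5 [239.5 271.5] [11.  7.] [432.8 204.3]
top blob 42.0 [217.8 266.8] [7.  7.3] [442.  262.7]
top blob 31.0 [198.5 264. ] [6.4 6.4] [446.2 314.1]
side blob 97.5 [344. 382.] [14. 10.] [450.8 325.9]
side blob 109.5 [351.2 347.5] [11.9 11.5] [443.8 265. ]
side blob 117.5 [355.7 326.8] [16.2 10.7] [438.9 225.4]
top disc ((393.7162170410156, 210.57974243164062), (35.49856948852539, 35.71765899658203), 133.22190856933594)
[array([ 633.1, -199.9]), array([ 629.3, -198.4])]
side disc ((288.74102783203125, 165.6492156982422), (35.86880874633789, 41.44057083129883), 117.41574096679688)
[array([ 631.7, -198.8]), array([ 628.8, -184.4])]
```

View pics/c2.png

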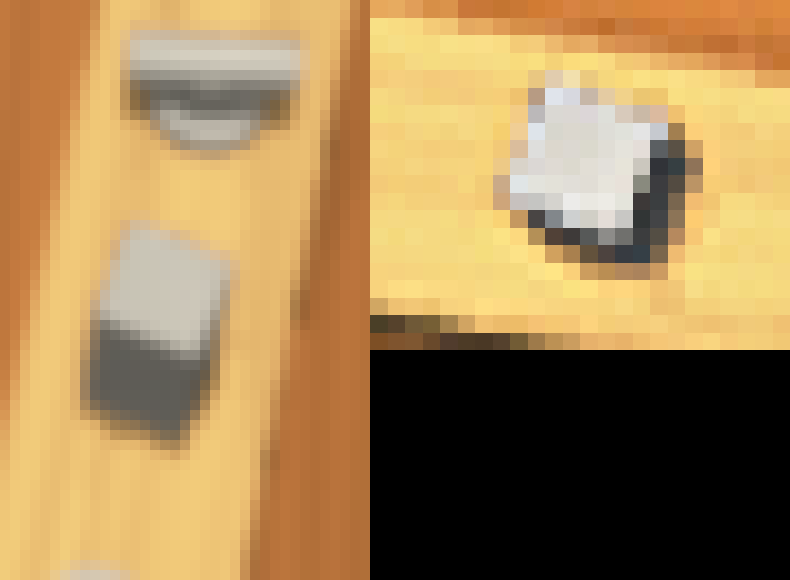

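```bash
cat >> h.py <<'E'
def go(x,y,z,yaw=None):
    "deltas in tool axes to bring the TCP to x,y,z, tool y along world yaw (deg)"
    o=ctrl.observe();r=R.from_quat(o["orientation"]);d=r.inv().apply(np.array([x,y,z])-o["position"])
    Y=r.apply([0,1,0]);cur=np.degrees(np.arctan2(Y[1],Y[0]))
    if yaw is None:yaw=cur
    yaw=cur+(yaw-cur+90)%180-90; a=np.radians(yaw)
    T=R.from_matrix(np.c_[[-np.sin(a)*-1,-np.cos(a),0],[np.cos(a),np.sin(a),0],[0,0,-1]])
    print("tool d",d.round(2),"rot",np.degrees((r.inv()*T).as_rotvec()).round(2),"yaw",cur.round(2),"j",o["joints"].round(2))
def st():
    o=ctrl.observe();print(round(o["time_s"],2),"pos",o["position"].round(2),"F",o["ft_force"].round(2),"open",round(o["opening"]*85.4,2),"gf",round(o["gripper_force"],1))
E
python3 - <<'E'
from h import *
q=[plane("side",u,v,80)[:2] for u,v in((348.5,340.5),(358.5,344.5),(355,353.8),(345,350))]
print(np.round(q,1),np.mean(q,0),[(np.degrees(np.arctan2(*(q[(i+1)%4]-q[i])[::-1])).round(1),np.linalg.norm(q[(i+1)%4]-q[i]).round(1)) for i in range(4)])
go(443.3,263,300,-14)
E
```

```text
[[449.5 252.9]
 [431.7 257.9]
 [436.5 275.4]
 [454.  270.9]] [442.91184565 264.29192048] [(np.float64(164.1), np.float64(18.5)), (np.float64(74.7), np.float64(18.2)), (np.float64(-14.5), np.float64(18.1)), (np.float64(-104.1), np.float64(18.6))]Traceback (most recent call last):
  File "<stdin>", line 4, in <module>
  File "h.py", line 24, in go
    T=R.from_matrix(np.c_[[-np.sin(a)*-1,-np.cos(a),0],[np.cos(a),np.sin(a),0],[0,0,-1]])
  File "scipy/spatial/transform/_rotation.pyx", line 1143, in scipy.spatial.transform._rotation.Rotation.from_matrix
ValueError: Non-positive determinant (left-handed or null coordinate frame) in rotation matrix 0: [[-0.2419219   0.97029573  0.        ]
 [-0.97029573 -0.2419219   0.        ]
 [ 0.          0.         -1.        ]].
```

```bash
sed -i 's/\[-np.sin(a)\*-1,-np.cos(a),0\]/[-np.sin(a),np.cos(a),0]/' h.py; python3 -c "
from h import *
go(443.3,263.3,300,-14)"
```

```text
tool d [-339.97 -336.81  104.37] rot [-0.09  0.09 85.97] yaw 71.97 j [-1.35  0.59  0.05  1.61 -0.03  0.94 -0.03]
```

```bash
python3 -m inch '[[-40,-40,10,0,0,8,60],[-75,-75,22,0,0,16,60],[-110,-110,34,0,0,24,60],[-145,-145,46,0,0,32,60],[-180,-180,58,0,0,40,60],[-215,-215,70,0,0,48,60],[-250,-250,80,0,0,56,60],[-285,-285,90,0,0,64,60]]' 30; python3 -c "
from h import *
go(443.3,263.3,290,-14)"
```

```text
time_s: 0.9
position: [401.8, 339.8, 316.9]
orientation: [0.658, 0.753, -0.0, 0.0]
ft_force: [0.6, 0.5, -0.6]
opening: 0.7
gripper_force: 0.0
tool d [-81.39  30.95  26.88] rot [1.000e-02 1.000e-02 2.167e+01] yaw 7.67 j [-1.02  0.49  0.31  2.14 -0.28  0.55 -0.37]
```

```bash
python3 -m inch '[[-35,13,12,0,0,8,60],[-75,28,24,0,0,16,60],[-81,31,27,0,0,21.7,60],[-81,31,27,0,0,21.7,60],[-81,31,27,0,0,21.7,60]]'; python3 -c "
from h import *
st();go(443.3,263.3,222,-14)"
```

```text
time_s: 1.4
position: [443.1, 266.3, 290.2]
orientation: [0.786, 0.619, -0.0, -0.0]
ft_force: [-0.5, 0.0, 0.4]
opening: 0.698
gripper_force: 0.0
1.4 pos [443.08 266.32 290.17] F [-0.46  0.01  0.44] open 59.63 gf 0.0
tool d [-2.89  0.96 68.16] rot [-0.03 -0.    0.43] yaw -13.57 j [-0.9   0.54  0.37  2.17 -0.4   0.5  -0.46]
```

```bash
python3 -m inch '[[-2.9,1,20,0,0,0,60],[-2.9,1,40,0,0,0,60],[-2.9,1,55,0,0,0,60],[-2.9,1,65,0,0,0,60],[-2.9,1,68,0,0,0,60],[-2.9,1,68,0,0,0,60]]'; python3 -m inch '[[0,0,0,0,0,0,45],[0,0,0,0,0,0,30],[0,0,0,0,0,0,15],[0,0,0,0,0,0,10],[0,0,0,0,0,0,10],[0,0,0,0,0,0,10]]' 60; python3 -c "
from h import *
st()"
```

```text
time_s: 2.0
position: [443.4, 263.3, 222.3]
orientation: [0.786, 0.618, 0.0, -0.0]
ft_force: [0.6, 0.2, -1.1]
opening: 0.703
gripper_force: 0.0
time_s: 2.6
position: [443.9, 262.7, 223.1]
orientation: [0.787, 0.617, 0.001, -0.0]
ft_force: [-0.9, 0.4, 5.9]
opening: 0.222
gripper_force: 58.6
2.6 pos [443.88 262.71 223.06] F [-0.89  0.39  5.94] open 18.97 gf 58.6
```

```bash
python3 -m inch '[[0,0,-10,0,0,0,5],[0,0,-25,0,0,0,5],[0,0,-50,0,0,0,5],[0,0,-75,0,0,0,5],[0,0,-85,0,0,0,5],[0,0,-85,0,0,0,5]]' 80; python3 -c "
from h import *
st();go(583,-143,310,45)
t=optics.read_camera('side');cv2.imwrite('pics/s3.png',t[200:440,260:440,::-1].repeat(2,0).repeat(2,1))"
```

```text
time_s: 3.2
position: [443.9, 262.8, 308.7]
orientation: [0.787, 0.618, 0.002, 0.0]
ft_force: [0.5, -0.4, -1.1]
opening: 0.222
gripper_force: 78.1
3.2 pos [443.91 262.8  308.65] F [ 0.47 -0.43 -1.12] open 19.0 gf 78.1
tool d [-361.23  231.38   -1.72] rot [  0.18  -0.06 -58.72] yaw -13.72 j [-0.92  0.51  0.4   2.17 -0.39  0.53 -0.47]
```

View pics/s3.png

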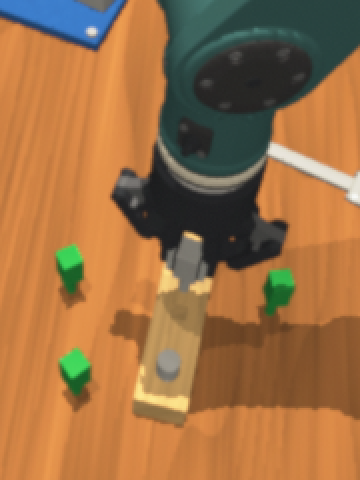

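```bash
python3 -m inch '[[-35,22,0,0,0,-6,5],[-75,48,0,0,0,-12,5],[-115,74,0,0,0,-18,5],[-155,100,0,0,0,-24,5],[-195,125,0,0,0,-30,5],[-235,150,0,0,0,-36,5],[-275,175,0,0,0,-42,5],[-310,198,0,0,0,-43.7,5]]'; python3 -c "
from h import *
st();go(583.5,-143,290,30)"
```

```text
time_s: 4.05
position: [562.1, -88.4, 305.8]
orientation: [0.5, 0.866, -0.0, -0.001]
ft_force: [0.7, 0.1, -0.9]
opening: 0.22
gripper_force: 78.2
4.05 pos [562.06 -88.36 305.76] F [ 0.73  0.06 -0.92] open 18.78 gf 78.2
tool d [-58.07  -8.73  15.68] rot [-0.12 -0.1   0.01] yaw 30.01 j [-0.02  0.54  0.13  2.04 -0.13  0.57  0.72]
```

```bash
python3 -m inch '[[-30,-4.5,0,0,0,0,5],[-55,-8.7,5,0,0,0,5],[-58,-8.7,12,0,0,0,5],[-58,-8.7,18,0,0,0,5],[-58,-8.7,20,0,0,0,5],[-58,-8.7,20,0,0,0,5]]'; python3 -c "
from h import *
st()
s=optics.read_camera('side')[:,:,::-1];t=optics.read_camera('top')[:,:,::-1]
p=ctrl.observe()['position'];f=p-[0,0,218];print('foot px',proj('side',f),proj('top',f))
cv2.imwrite('pics/s4full.png',s);cv2.imwrite('pics/t4full.png',t)
cv2.imwrite('pics/s4.png',np.hstack([cv2.resize(s[120:220,255:355],(500,500),interpolation=2)[:, :],cv2.resize(t[180:270,340:440],(300,270)).repeat(1,0) if 0 else cv2.copyMakeBorder(cv2.resize(t[180:270,340:440],(300,270)),0,230,0,0,0)]))"
```

```text
time_s: 4.65
position: [583.2, -138.1, 286.2]
orientation: [0.499, 0.867, 0.0, -0.002]
ft_force: [-0.1, 0.5, -0.5]
opening: 0.22
gripper_force: 78.1
4.65 pos [ 583.18 -138.05  286.22] F [-0.11  0.52 -0.54] open 18.8 gf 78.1
foot px [304.48254163 177.94799218] [371.44559696 224.65120418]
```

View pics/s4.png

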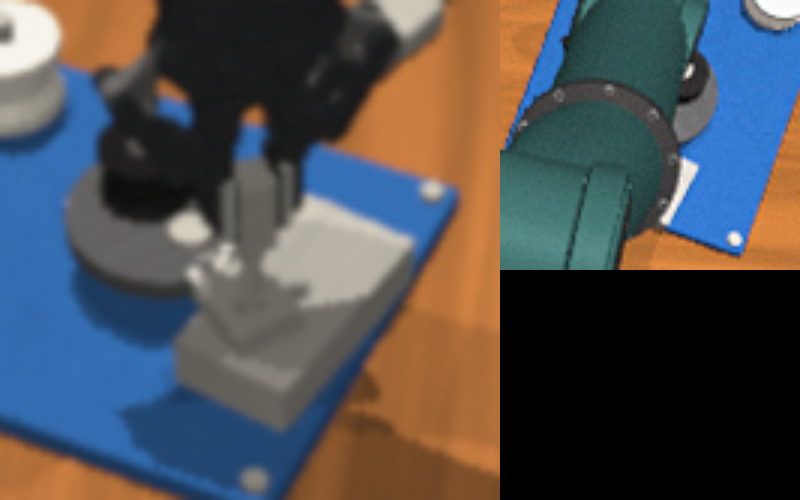

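```bash
python3 -m inch '[[0,0,0,0,0,0,5],[0,0,0,0,0,0,5]]'; python3 -c "
from h import *
st();go(584.3,-144,278,30)
s=optics.read_camera('side')[:,:,::-1];cv2.imwrite('pics/s5.png',cv2.resize(s[150:200,280:340],(720,600),interpolation=2))
f=ctrl.observe()['position']-[0,0,218];print(proj('side',f),proj('side',[584.3,-144,59]))"
```

```text
time_s: 4.95
position: [583.9, -139.7, 287.7]
orientation: [0.5, 0.866, 0.0, 0.0]
ft_force: [-0.0, 0.6, -1.1]
opening: 0.223
gripper_force: 78.1
4.95 pos [ 583.9  -139.66  287.72] F [-0.02  0.59 -1.15] open 19.02 gf 78.1
tool d [-3.95 -1.83  9.72] rot [0.03 0.02 0.01] yaw 30.01 j [ 0.07  0.59  0.12  1.98 -0.13  0.57  0.8 ]
[304.45520133 177.40168517] [304.58868655 179.36611533]
```

View pics/s5.png

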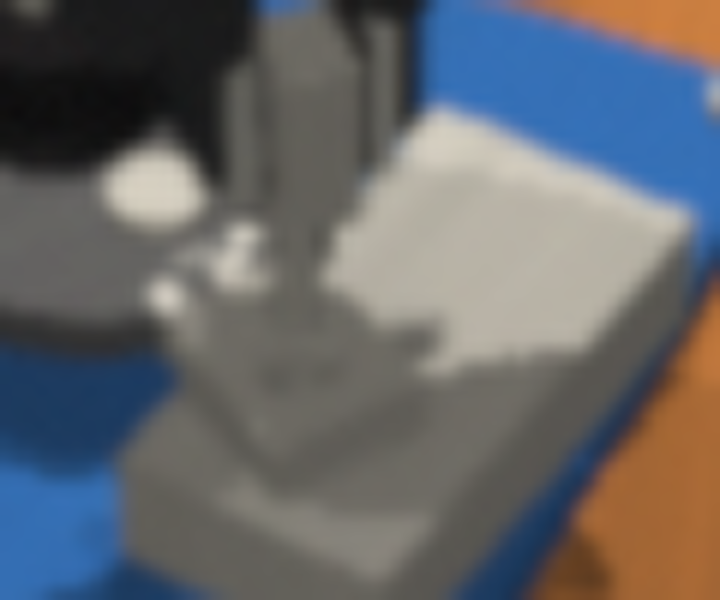

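```bash
python3 -c "
from h import *
for u,v,z in((304.5,180.8,59),(304.5,180.4,59),(304.5,180.4,57)):print(plane('side',u,v,z))
print(proj('side',[584.3,-142,59]))
go(584.3,-142,280,30)"
```

```text
[ 583.83359767 -139.33151225   59.        ]
[ 584.02087038 -140.62313288   59.        ]
[ 584.32248796 -142.5702063    57.        ]
[304.46646458 179.97089446]
tool d [-2.09 -0.76  7.68] rot [ 0.03  0.02 -0.01] yaw 29.99 j [ 0.07  0.59  0.12  1.98 -0.13  0.57  0.8 ]
```

```bash
python3 -m inch '[[-1,-0.4,3,0,0,0,5],[-2.1,-0.8,6,0,0,0,5],[-2.1,-0.8,8,0,0,0,5],[-2.1,-0.8,9,0,0,0,5],[-2.1,-0.8,10,0,0,0,5],[-2.1,-0.8,10,0,0,0,5]]'; python3 -m inch '[[0,0,1,0,0,0,5],[0,0,2,0,0,0,5],[0,0,2,0,0,0,5]]'; python3 -c "
from h import *
st()"
```

```text
time_s: 5.6
position: [584.1, -142.3, 277.1]
orientation: [0.5, 0.866, -0.0, -0.0]
ft_force: [-0.1, -0.5, -1.8]
opening: 0.224
gripper_force: 78.1
time_s: 5.9
position: [584.1, -142.3, 275.2]
orientation: [0.5, 0.866, -0.0, -0.0]
ft_force: [0.1, -0.9, -1.3]
opening: 0.221
gripper_force: 78.1
5.9 pos [ 584.11 -142.32  275.21] F [ 0.12 -0.94 -1.32] open 18.85 gf 78.1
```

Foot is at 57 mm with no contact force, so it is in the mouth. Going down gently.

```bash
python3 -m inch '[[0,0,1,0,0,0,5],[0,0,2,0,0,0,5],[0,0,2,0,0,0,5]]'; python3 -m inch '[[0,0,1,0,0,0,5],[0,0,2,0,0,0,5],[0,0,2,0,0,0,5]]';python3 -m inch '[[0,0,1,0,0,0,5],[0,0,2,0,0,0,5],[0,0,2,0,0,0,5]]'
```

```text
time_s: 6.2
position: [584.1, -142.4, 273.2]
orientation: [0.5, 0.866, -0.0, -0.0]
ft_force: [0.4, 0.4, -1.1]
opening: 0.223
gripper_force: 78.1
time_s: 6.5
position: [584.1, -142.4, 271.2]
orientation: [0.5, 0.866, -0.0, -0.0]
ft_force: [-1.5, -0.0, -0.1]
opening: 0.218
gripper_force: 78.1
time_s: 6.8
position: [584.1, -142.4, 269.2]
orientation: [0.5, 0.866, -0.0, -0.0]
ft_force: [-0.4, 0.3, -0.6]
opening: 0.219
gripper_force: 78.1
```

```bash
python3 -m inch '[[0,0,1,0,0,0,5],[0,0,2,0,0,0,5],[0,0,3,0,0,0,5],[0,0,3,0,0,0,5]]'; python3 -m inch '[[0,0,1,0,0,0,5],[0,0,2,0,0,0,5],[0,0,2,0,0,0,5]]'; python3 -c "
from h import *
c=np.array([632.4,-199.3]);p=np.array([584.1,-142.4]);r=p-c;print(np.linalg.norm(r),np.degrees(np.arctan2(r[1],r[0])))
a0=np.arctan2(r[1],r[0])
q=R.from_quat(ctrl.observe()['orientation'])
for n in(73.5,75):
  cc=p-n*r/np.linalg.norm(r)
  for d in(0,.05,.1,.15,.2,.25,.3,.35,.4,.45,.5,.55,.6,.65,.7):
    w=cc+n*np.array([np.cos(a0+d),np.sin(a0+d)])-p;print(n,d,w.round(1),q.inv().apply([*w,0]).round(1)[:2])"
```

```text
time_s: 7.2
position: [584.1, -142.4, 266.1]
orientation: [0.5, 0.866, -0.0, -0.0]
ft_force: [0.2, -0.7, -1.2]
opening: 0.222
gripper_force: 78.1
time_s: 7.5
position: [584.1, -142.4, 264.2]
orientation: [0.5, 0.866, -0.0, -0.0]
ft_force: [1.3, -1.2, -1.6]
opening: 0.219
gripper_force: 78.1
74.63578230312855 130.326516817886
73.5 0 [-0.  0.] [ 0. -0.]
73.5 0.05 [-2.7 -2.4] [-0.8 -3.6]
73.5 0.1 [-5.4 -5. ] [-1.7 -7.2]
73.5 0.15 [-7.8 -7.7] [ -2.8 -10.7]
73.5 0.2 [-10.2 -10.6] [ -4.1 -14.1]
73.5 0.25 [-12.4 -13.5] [ -5.5 -17.5]
73.5 0.3 [-14.4 -16.6] [ -7.1 -20.8]
73.5 0.35 [-16.3 -19.7] [ -8.9 -24. ]
73.5 0.4 [-18.1 -22.9] [-10.9 -27.1]
73.5 0.45 [-19.6 -26.3] [-12.9 -30.1]
73.5 0.5 [-21.  -29.7] [-15.2 -33. ]
73.5 0.55 [-22.3 -33.1] [-17.6 -35.8]
73.5 0.6 [-23.3 -36.6] [-20.1 -38.5]
73.5 0.65 [-24.2 -40.2] [-22.7 -41.1]
73.5 0.7 [-24.9 -43.8] [-25.5 -43.5]
75 0 [0. 0.] [0. 0.]
75 0.05 [-2.8 -2.5] [-0.8 -3.7]
75 0.1 [-5.5 -5.1] [-1.7 -7.3]
75 0.15 [-8.  -7.9] [ -2.8 -10.9]
75 0.2 [-10.4 -10.8] [ -4.2 -14.4]
75 0.25 [-12.6 -13.8] [ -5.6 -17.8]
75 0.3 [-14.7 -16.9] [ -7.3 -21.2]
75 0.35 [-16.7 -20.1] [ -9.1 -24.5]
75 0.4 [-18.4 -23.4] [-11.1 -27.7]
75 0.45 [-20.  -26.8] [-13.2 -30.7]
75 0.5 [-21.5 -30.3] [-15.5 -33.7]
75 0.55 [-22.7 -33.8] [-17.9 -36.6]
75 0.6 [-23.8 -37.4] [-20.5 -39.3]
75 0.65 [-24.7 -41. ] [-23.2 -41.9]
75 0.7 [-25.4 -44.7] [-26.  -44.4]
```

```bash
python3 -m inch '[[-0.4,-1.8,0,0,0,0,5],[-0.8,-3.7,0,0,0,0,5],[-1.2,-5.5,0,0,0,0,5],[-1.7,-7.3,0,0,0,0,5],[-2.2,-9.1,0,0,0,0,5],[-2.8,-10.9,0,0,0,0,5],[-2.8,-10.9,0,0,0,0,5]]'; python3 -c "
from h import *
st();o=ctrl.observe();print(R.from_quat(o['orientation']).inv().apply(o['ft_force']))"
```

```text
time_s: 8.2
position: [576.4, -150.6, 264.5]
orientation: [0.5, 0.866, 0.0, 0.001]
ft_force: [4.1, 2.0, -2.4]
opening: 0.222
gripper_force: 78.1
8.2 pos [ 576.37 -150.59  264.51] F [ 4.09  2.02 -2.38] open 18.98 gf 78.1
[-0.28903172  4.55398559  2.38876791]
```

```bash
python3 -m inch '[[-0.7,-1.8,0,0,0,0,5],[-1.4,-3.5,0,0,0,0,5],[-2.1,-5.2,0,0,0,0,5],[-2.8,-6.9,0,0,0,0,5],[-3.6,-8.6,0,0,0,0,5],[-4.5,-10.3,0,0,0,0,5],[-5.4,-12,0,0,0,0,5],[-5.4,-12,0,0,0,0,5]]'; python3 -c "
from h import *
st();c=np.array([632,-199.2])
r=ctrl.observe()['position'][:2]-c;print(np.linalg.norm(r),np.arctan2(r[1],r[0])-np.radians(130.3))
s=optics.read_camera('side')[:,:,::-1];cv2.imwrite('pics/s6.png',cv2.resize(s[150:200,280:340],(720,600),interpolation=2))"
```

```text
time_s: 9.0
position: [568.7, -161.1, 264.6]
orientation: [0.5, 0.866, 0.0, 0.001]
ft_force: [5.6, 2.3, -0.7]
opening: 0.218
gripper_force: 78.3
9.0 pos [ 568.74 -161.12  264.64] F [ 5.62  2.26 -0.71] open 18.61 gf 78.3
73.83703961743335 0.3255328170744596
```

View pics/s6.png

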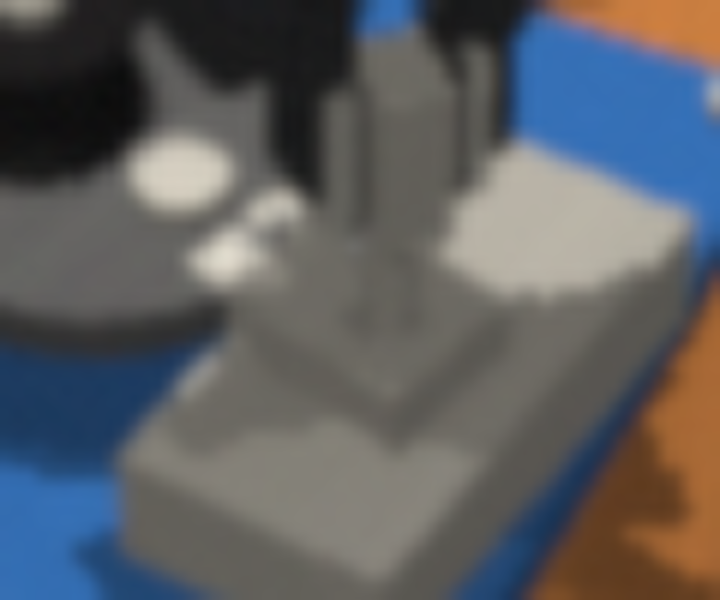

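```bash
python3 -m inch '[[0,0,0.5,0,0,0,5],[0,0,1,0,0,0,5],[0,0,1.5,0,0,0,5],[0,0,2,0,0,0,5],[0,0,2,0,0,0,5]]';  python3 -m inch '[[0,0,0.4,0,0,0,5],[0,0,0.8,0,0,0,5],[0,0,0.8,0,0,0,5]]'; python3 -c "
from h import *
st()
q=R.from_quat(ctrl.observe()['orientation'])
c=np.array([632,-199.2]);p=ctrl.observe()['position'][:2];r=p-c
for d in np.arange(.02,.32,.02):
  w=c+R.from_rotvec([0,0,d]).apply([*r,0])[:2]-p;print(d.round(2),q.inv().apply([*w,0]).round(1)[:2])"
```

```text
time_s: 9.55
position: [568.5, -160.8, 262.5]
orientation: [0.5, 0.866, 0.0, 0.0]
ft_force: [4.4, 2.2, 2.5]
opening: 0.221
gripper_force: 78.7
time_s: 9.85
position: [568.6, -160.9, 262.0]
orientation: [0.5, 0.866, 0.0, 0.0]
ft_force: [4.0, 3.4, 5.8]
opening: 0.22
gripper_force: 79.6
9.85 pos [ 568.57 -160.88  262.03] F [3.96 3.38 5.84] open 18.79 gf 79.6
0.02 [-0.7 -1.3]
0.04 [-1.5 -2.6]
0.06 [-2.3 -3.8]
0.08 [-3.1 -5.1]
0.1 [-3.9 -6.3]
0.12 [-4.8 -7.5]
0.14 [-5.6 -8.7]
0.16 [-6.5 -9.9]
0.18 [ -7.5 -11. ]
0.2 [ -8.4 -12.2]
0.22 [ -9.4 -13.3]
0.24 [-10.4 -14.4]
0.26 [-11.4 -15.5]
0.28 [-12.4 -16.5]
0.3 [-13.5 -17.6]
```

```bash
python3 -m inch '[[-0.4,-0.7,0,0,0,0,5],[-0.7,-1.3,0,0,0,0,5],[-0.7,-1.3,0,0,0,0,5]]' | sed -n 2,4p; python3 -m inch '[[-0.4,-0.7,0,0,0,0,5],[-0.8,-1.3,0,0,0,0,5],[-0.8,-1.3,0,0,0,0,5]]'| sed -n 2,4p; python3 -m inch '[[-0.4,-0.6,0,0,0,0,5],[-0.8,-1.2,0,0,0,0,5],[-0.8,-1.2,0,0,0,0,5]]'| sed -n 2,4p;python3 -m inch '[[-0.4,-0.6,0,0,0,0,5],[-0.8,-1.3,0,0,0,0,5],[-0.8,-1.3,0,0,0,0,5]]'| sed -n 2,4p
```

```text
position: [568.3, -161.3, 262.0]
orientation: [0.5, 0.866, 0.001, 0.0]
ft_force: [4.0, 4.5, 5.1]
position: [567.8, -162.1, 262.0]
orientation: [0.5, 0.866, 0.001, 0.0]
ft_force: [4.9, 5.7, 4.5]
position: [567.1, -163.5, 262.0]
orientation: [0.5, 0.866, 0.001, 0.0]
ft_force: [5.2, 5.9, 5.1]
position: [566.2, -165.3, 261.9]
orientation: [0.5, 0.866, 0.001, 0.0]
ft_force: [4.3, 4.3, 3.4]
```

```bash
python3 -m inch '[[-0.4,-0.6,0,0,0,0,5],[-0.8,-1.2,0,0,0,0,5],[-0.8,-1.2,0,0,0,0,5]]' | sed -n 2,4p; python3 -m inch '[[-0.4,-0.6,0,0,0,0,5],[-0.9,-1.2,0,0,0,0,5],[-0.9,-1.2,0,0,0,0,5]]'| sed -n 2,4p; python3 -c "
from h import *
c=np.array([632,-199.2])
r=ctrl.observe()['position'][:2]-c;print(np.linalg.norm(r),np.arctan2(r[1],r[0])-np.radians(130.3))"
```

```text
position: [565.2, -167.2, 261.6]
orientation: [0.5, 0.866, 0.0, 0.0]
ft_force: [5.1, 2.3, 3.0]
position: [564.7, -168.5, 261.6]
orientation: [0.5, 0.866, 0.0, 0.0]
ft_force: [3.6, 3.4, 1.7]
73.98731951028758 0.4402545527521444
```

```bash
python3 -m inch '[[0,0,0.5,0,0,0,5],[0,0,1,0,0,0,5],[0,0,1,0,0,0,5]]' | sed -n 2,4p; python3 -m inch '[[-0.4,-0.6,0,0,0,0,5],[-0.8,-1.2,0,0,0,0,5],[-0.8,-1.2,0,0,0,0,5]]'| sed -n 2,4p
```

```text
position: [564.5, -168.4, 260.5]
orientation: [0.5, 0.866, 0.0, 0.0]
ft_force: [3.8, 2.7, 2.6]
position: [564.0, -169.8, 260.5]
orientation: [0.5, 0.866, 0.0, 0.0]
ft_force: [4.4, 2.6, 2.2]
```

```bash
python3 -m inch '[[0,0,0.5,0,0,0,5],[0,0,1,0,0,0,5],[0,0,1,0,0,0,5]]' | sed -n 2,4p; python3 -m inch '[[0,0,0.5,0,0,0,5],[0,0,1,0,0,0,5],[0,0,1,0,0,0,5]]'| sed -n 2,4p; python3 -m inch '[[0,0,0.5,0,0,0,5],[0,0,1,0,0,0,5],[0,0,1,0,0,0,5]]'| sed -n 2,4p
```

```text
position: [563.9, -169.7, 259.6]
orientation: [0.5, 0.866, 0.0, 0.0]
ft_force: [4.5, 3.4, 3.2]
position: [564.1, -169.5, 258.7]
orientation: [0.5, 0.866, 0.001, 0.0]
ft_force: [3.9, 3.3, 3.6]
position: [564.2, -169.3, 257.6]
orientation: [0.5, 0.866, 0.001, 0.0]
ft_force: [4.3, 4.3, 2.8]
```

```bash
python3 -m inch '[[0,0,0.7,0,0,0,5],[0,0,1.4,0,0,0,5],[0,0,2,0,0,0,5],[0,0,2,0,0,0,5]]' | sed -n 2,4p; python3 -m inch '[[0,0,0.7,0,0,0,5],[0,0,1.4,0,0,0,5],[0,0,2,0,0,0,5],[0,0,2.5,0,0,0,5]]' | sed -n 2,4p
```

```text
position: [564.2, -169.3, 255.6]
orientation: [0.5, 0.866, 0.001, 0.0]
ft_force: [4.2, 3.3, 3.5]
position: [564.2, -169.3, 253.2]
orientation: [0.5, 0.866, 0.001, 0.0]
ft_force: [3.8, 4.9, 5.0]
```

```bash
python3 -m inch '[[0,0,0.7,0,0,0,5],[0,0,1.4,0,0,0,5],[0,0,2,0,0,0,5],[0,0,2.5,0,0,0,5]]' | sed -n 2,4p; python3 -m inch '[[0,0,0.7,0,0,0,5],[0,0,1.4,0,0,0,5],[0,0,2,0,0,0,5],[0,0,2.5,0,0,0,5]]' | sed -n 2,4p
```

```text
position: [564.2, -169.2, 250.7]
orientation: [0.5, 0.866, 0.001, 0.0]
ft_force: [4.3, 4.5, 3.6]
position: [564.2, -169.2, 248.2]
orientation: [0.5, 0.866, 0.001, 0.0]
ft_force: [4.3, 4.6, 3.2]
```

```bash
python3 -m inch '[[0,0,0.7,0,0,0,5],[0,0,1.4,0,0,0,5],[0,0,2,0,0,0,5],[0,0,2.5,0,0,0,5]]' | sed -n 2,4p; python3 -m inch '[[0,0,0.7,0,0,0,5],[0,0,1.4,0,0,0,5],[0,0,2,0,0,0,5],[0,0,2.5,0,0,0,5]]' | sed -n 2,4p; python3 -m inch '[[0,0,0.5,0,0,0,5],[0,0,1,0,0,0,5],[0,0,1,0,0,0,5]]' | sed -n 2,4p
```

```text
position: [564.2, -169.2, 245.7]
orientation: [0.5, 0.866, 0.001, 0.0]
ft_force: [5.3, 5.3, 3.3]
position: [564.3, -169.2, 243.2]
orientation: [0.5, 0.866, 0.001, 0.0]
ft_force: [5.5, 4.6, 4.3]
position: [564.3, -169.2, 242.2]
orientation: [0.5, 0.866, 0.001, 0.0]
ft_force: [4.2, 5.3, 2.5]
```

```bash
python3 -m inch '[[0,0,0.5,0,0,0,5],[0,0,0.9,0,0,0,5],[0,0,0.9,0,0,0,5]]' | sed -n 2,4p; python3 -m inch '[[0,0,0.4,0,0,0,5],[0,0,0.8,0,0,0,5],[0,0,0.8,0,0,0,5]]' | sed -n 2,4p
```

```text
position: [564.3, -169.3, 242.1]
orientation: [0.5, 0.866, 0.001, 0.0]
ft_force: [4.2, 3.5, 9.8]
position: [564.3, -169.3, 242.0]
orientation: [0.5, 0.866, 0.001, 0.0]
ft_force: [1.4, 5.0, 14.4]
```

```bash
python3 -m inch '[[0.4,0.6,-0.3,0,0,0,5],[0.8,1.2,-0.6,0,0,0,5],[0.8,1.2,-0.6,0,0,0,5]]' 50 | sed -n 2,4p; python3 -m inch '[[0,0,0,0,0,0,15],[0,0,0,0,0,0,18],[0,0,0,0,0,0,22],[0,0,0,0,0,0,26],[0,0,0,0,0,0,30],[0,0,0,0,0,0,36],[0,0,0,0,0,0,40],[0,0,0,0,0,0,40]]' 20; python3 -c "
from h import *
st()
s=optics.read_camera('side')[:,:,::-1];cv2.imwrite('pics/s7.png',cv2.resize(s[150:200,280:340],(720,600),interpolation=2))"
```

```text
position: [564.5, -168.8, 242.1]
orientation: [0.5, 0.866, 0.0, 0.0]
ft_force: [1.8, 2.9, 11.3]
time_s: 17.55
position: [563.6, -169.2, 240.5]
orientation: [0.5, 0.866, -0.001, -0.001]
ft_force: [-0.5, -0.1, 1.3]
opening: 0.469
gripper_force: 0.0
17.55 pos [ 563.6  -169.21  240.48] F [-0.48 -0.09  1.25] open 40.01 gf 0.0
```

View pics/s7.png

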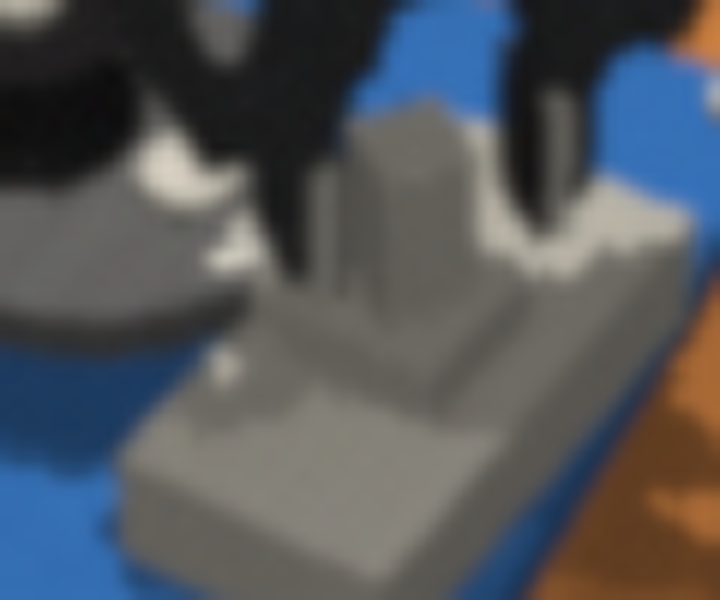

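The pin stands upright with its head flat on the lug, and the fingers are open on either side. Next I retract straight up.

```bash
python3 -m inch '[[0,0,0,0,0,0,50],[0,0,0,0,0,0,50],[0,0,-10,0,0,0,50],[0,0,-30,0,0,0,50],[0,0,-60,0,0,0,50],[0,0,-100,0,0,0,50],[0,0,-130,0,0,0,50],[0,0,-130,0,0,0,50]]'; python3 -m inch '[[0,0,0,0,0,0,50],[0,0,0,0,0,0,50],[0,0,0,0,0,0,50]]' | tail -3; python3 -c "
from h import *
s=optics.read_camera('side')[:,:,::-1];cv2.imwrite('pics/s8.png',cv2.resize(s[110:230,240:384],(720,600),interpolation=2))"
```

```text
time_s: 18.4
position: [565.8, -169.5, 376.3]
orientation: [0.5, 0.866, 0.002, 0.005]
ft_force: [0.0, 0.4, -0.8]
opening: 0.585
gripper_force: 0.0
ft_force: [0.1, -0.0, -0.1]
opening: 0.588
gripper_force: 0.0
```

View pics/s8.png

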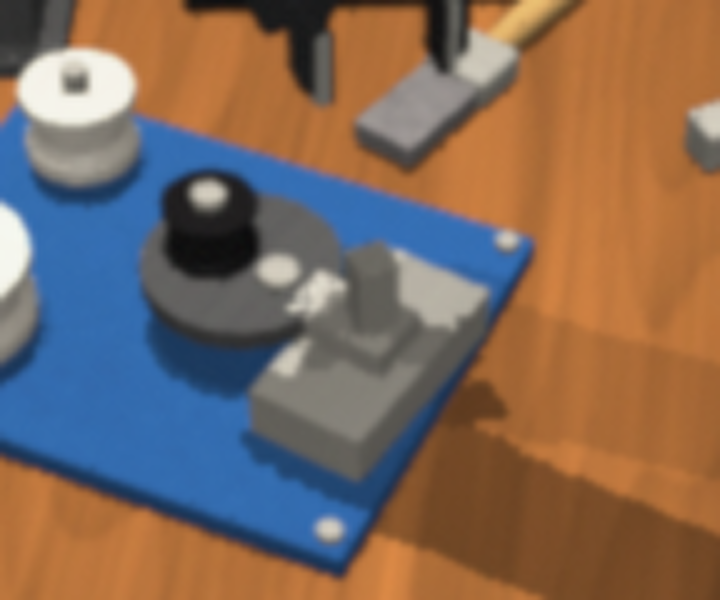

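The gripper is clear, the wheel is still swung back, and the pin stands upright at crop (375, 285) with its head on the lug. Handing in.

```bash
python3 -c "
from rig import ctrl
print(ctrl.hand_in())"
```

```text
the job is handed in; nothing more can be done
None
```

The job is handed in: the wheel is swung back about 0.44 rad and held by the square-headed pin alone, its head on the lug, with the gripper clear; the hand-in returned no verdict.

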